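Shut the air and vent the line

TASK

The leak test on the bench air board is over. Shut the air supply by turning the valve with the long one-sided lever fully to its closed stop, and only once it is shut, vent the line by turning the T-handled valve fully to its open stop. Leave the supply shut, let go of the handles, and leave everything else on the bench where it lies.

Things in the scene. Friction and masses are not known exactly. Their poses are not given: they have to be found in the camera images.
- supply_handle (a joint): hinge of the air supply valve's handle (rad), about a vertical axis. 0 = closed stop (lever across its valve's pipe), 1.571 = open stop (lever along the pipe, pointing to the robot's side of the board). Grows counter-clockwise seen from above, so the lever closes clockwise. Stiff: it stays where it is left and takes about 0.45 N m (5 N at the grip) to turn. It starts fully or mostly open.
- lever_grip (a point): point in the middle of the supply valve's long one-sided lever, 95 mm from its axis. The lever is a flat steel strip 22 mm wide whose outer 75 mm (55 to 130 mm from the axis) is a black rubber grip 22 mm wide and 14 mm thick; the lever's middle is 114 mm above the table and nothing stands within 35 mm below the grip's middle anywhere on its swing; closed, its end stays 38 mm clear of the other valve's handle.
- lever_axis (a point): point on the supply valve's hinge axis, at the lever's height (114 mm). The lever points from here to lever_grip.
- vent_handle (a joint): hinge of the vent valve's T-handle (rad), about a vertical axis. 0 = closed stop (bar across its valve's pipe), 1.571 = open stop (bar along the pipe). Grows counter-clockwise seen from above. Stiff: it stays where it is left and takes about 0.22 N m (6 N at the grip point) to turn. It starts fully or nearly closed.
- tee_grip (a point): point on one wing of the vent valve's T-handle, 38 mm from its axis: when closed, the wing towards the robot's left. The T-handle is a plain steel bar 104 mm long, 16 mm wide and 14 mm thick, centred on its axis; its middle is 114 mm above the table and the brass valve body below it reaches no higher than 84 mm above the table.
- tee_axis (a point): point on the vent valve's hinge axis, at the bar's height (114 mm). The bar's wing points from here to tee_grip.
- air_board: fixed aluminium base plate, 260 x 440 x 12 mm, origin at the centre of its underside; x along the valves' pipes (away from the robot), y along the header pipe, z up. It carries the header pipe (along its far edge, with a round gauge 64 mm across whose top is 115 mm above the table) and two brass valves side by side, their axes 110 mm either side of the centre; which valve is left and which right changes.
- wrench: steel open-end wrench, 140 mm long, lying on the board between the valves; loose, to be left alone
- ferrule: brass ferrule, a ring 48 mm across and 35 mm tall, standing on the board between the valves; loose, to be left alone
- hammer: hammer, 240 mm long, lying left of the board; loose, to be left alone
- slide_bow: U-shaped brass tube, 130 x 76 mm, lying right of the board; loose, to be left alone
- can: closed metal can, 66 mm across, 130 mm tall, standing left of the board; loose, to be left alone

How it is judged:
By the outcome, as a careful person would: the job done as asked, in the order asked, and still so for the second after the job is handed in, with the robot touching nothing.
It also fails if it takes over 61 s, if anything falls off the work surface, if the arm or the gripper's body presses on something with over 40 N, if the wrist force passes 120 N, or if a joint passes its speed limit or range.

ROBOT

A 7-joint arm with a two-finger parallel gripper is mounted at the origin on the work surface. World frame = base frame: x ahead of the robot, y to its left, z up, the work surface at z = 0. Lengths are in mm, angles in rad, forces in N, time in s.
With the tool pointing down it reaches from about 425 to 950 mm from the base axis. Payload 16.7 kg.
Tool frame: the origin (TCP) lies on the centre line of the jaws, within the pads' length; the fingertips stand 8 mm ahead of it and the grasp point (between the pads) lies 11 mm behind it; y points along the fingers, x is the direction in which the jaws open and shut, and the axes are right-handed (so a half turn about y gives the same grasp; the last joint's range is limited). The gripper opens to 94 mm and grips with 3 to 60 N. Pads are 16 mm wide; open, the fingers measure 119 mm over their backs; the gripper's body (75 mm by 177 mm) begins 78 mm behind the grasp point.
Start: joints at [-1.498, 0.426, 0.074, 1.606, -0.034, 1.111, -0.067], TCP at [148.498, 658.425, 213.467] pointing down, gripper open.
Joint ranges: [-2.85, 2.85], [-0.5, 2.14], [-1.23, 1.37], [0.21, 2.46], [-1.02, 4.16], [0.16, 2.05], [-2.73, 2.73]. Speed limits (rad/s): [1.89, 1.89, 2.39, 2.39, 3.01, 3.01, 3.01].

INTERFACE

Orientations are given as a unit quaternion [w, x, y, z].
In Python, from workcell import monitor, eyes, r, nets gives the robot as it stands. The module is installed in compiled form; this text tells all that it offers.
- The arm moves only by the tool arm_command, never from a script. Its argument "commands" is one flat list of numbers, 5 for each row, row after row: the shift along the tool's x, y, z in m, then the turn about the tool's y in degrees, then the finger opening in m, from 0 to 0.094. In form: [dx, dy, dz, spin, gripper, dx, dy, dz, spin, gripper, ...]. A call has 1 to 8 rows; each row is the pose to reach, as a shift and turn from the pose commanded when the call began, along the tool's axes at that moment; what a row does not reach only later rows make up. A row lasts 1/8 s, in which the tool goes at most 62.5 mm and 10.7 degrees, less where a joint would pass 70% of its speed; a pose out of reach is approached as far as the arm can. A call with a gripper value outside its range is refused whole. The fingers move at their own pace and stop on an object; the grip force is fixed at half the most. Time passes only in rows, so rows that repeat a pose let the fingers close. It gives the time, the measured TCP pose, the force and the opening at its end, in the units of the state.
- monitor.state(): the state, without advancing time (a new reading comes with each control period).
- eyes.snapshot(name): name is "side" or "top"; returns a dict with "img" (384x512x3 uint8, blue, green, red), "depth" (384x512 float32, mm along the optical axis (not along the pixel's ray), 0 where there is no reading), "fovy" (degrees; the focal length in pixels is half the picture's height over the tangent of half this angle, whatever the lens; pixels are square), "cx", "cy" (the principal point, pixels), "R" (3x3) and "t" (3): a world point X has camera coordinates R X + t. Camera axes: x right, y down, z forward; pixel columns grow to the right and rows downward; lengths in mm; the calibration is good to about 2 mm. A picture is of the moment at which its call begins.
- r.job_done(): hands the job in, once; it reports no verdict.
Trained networks look in a picture, given as the dict that the camera call returned (one of the last four; its "shot" number tells which), for a name from the list of things; names that differ only in an ending like _2 or _b are one class to them, and where a whole thing is asked for, a point or a joint stands for the part that bears it (a point fixed in the world has none). Each returns a list of dicts, best first, with "conf" (0 to 1); they miss things now and then, are a little off and sometimes report something else, mostly with a low value. They report only what shows in the picture. A call takes as long as a camera call.
- nets.recognise(name, picture): "xy" ([column, row] in pixels, amid what is visible of it).
The state is a dict: "time": time; "joint_pos": joint angles; "qd": joint speeds; "joint_torque": joint torques, N m; "tcp_pos": TCP position; "tcp_rot": TCP orientation; "force": force on the tool from outside, world axes, zero at the start; "wrist_torque": the same for the moment, N m; "width": finger opening in mm.
Only numpy, scipy, OpenCV 4.12 (cv2) and the standard library are available. Lean on these libraries where they do the work, as an engineer would, in place of code of your own. Each camera call takes 0.05 s, during which the arm holds its last target. There are 200 camera calls.

## Working session

There is one attempt and no reset: what is moved stays moved. The work goes in short steps, Python scripts to look and compute and a tool call to move; the robot and the scene stay as the last step left them, time stands still between calls to the robot, and variables do not carry over. Pictures are saved under pics/ and viewed, about 8 in all and at most 12, crops included, and the job is handed in when it is done.

Besides the shell and the picture viewer there is one more tool, called by a JSON object that holds its "fn" and its "kwargs". arm_command: Moves the arm, as the interface text tells. Its arguments: {"type":"object","properties":{"commands":{"type":"array","items":{"type":"number"}}},"required":["commands"]}

```bash
mkdir -p pics; cat > h.py <<'E'
import numpy as np, cv2
from workcell import monitor, eyes, r, nets
from scipy.spatial.transform import Rotation as Ro
def f(p): return p["img"].shape[0]/2/np.tan(np.radians(p["fovy"])/2)
def ray(p,uv,z):
    d=np.array([(uv[0]-p["cx"])/f(p),(uv[1]-p["cy"])/f(p),1.])
    R=np.array(p["R"]);t=np.array(p["t"]);c=-R.T@t;d=R.T@d
    return c+d*(z-c[2])/d[2]
def cloud(p):
    D=p["depth"];v,u=np.mgrid[:D.shape[0],:D.shape[1]]
    P=np.stack([(u-p["cx"])/f(p)*D,(v-p["cy"])/f(p)*D,D],-1)
    W=(P-np.array(p["t"]))@np.array(p["R"]); W[D==0]=np.nan
    return W
def rot(): 
    q=monitor.state()["tcp_rot"]; return Ro.from_quat([q[1],q[2],q[3],q[0]]).as_matrix()
E
python3 - <<'E'
from h import *
s=monitor.state();print(s["time"],s["tcp_pos"],s["width"]);print(rot().round(3))
for n in("top","side"):
    p=eyes.snapshot(n);cv2.imwrite(f"pics/{n}0.png",p["img"])
    W=cloud(p); np.save(n+"W.npy",W)
    for k in["lever_grip","lever_axis","tee_grip","tee_axis","supply_handle","vent_handle","air_board"]:
        for d in nets.recognise(k,p)[:2]:
            u,v=map(int,d["xy"]);print(n,k,d["conf"],d["xy"],ray(p,d["xy"],114).round(),W[min(v,383),min(u,511)].round())
E
```

```text
0.0 [148.42772722 658.06174412 212.80338574] 93.75163858272282
[[ 0.22  -0.    -0.975]
 [ 0.975 -0.001  0.22 ]
 [-0.001 -1.    -0.   ]]
top lever_grip 0.71 [222.7, 171.8] [589.  98. 114.] [591. 100. 119.]
top lever_axis 0.59 [224.9, 170.8] [592.  90. 114.] [595.  93. 117.]
top tee_grip 0.44 [304.1, 180.1] [ 567. -172.  114.] [ 566. -171.  118.]
top tee_axis 0.73 [300.8, 179.0] [ 570. -161.  114.] [ 569. -158.  119.]
top supply_handle 0.53 [223.9, 172.5] [587.  94. 114.] [586.  96. 125.]
top vent_handle 0.7 [301.3, 179.5] [ 568. -163.  114.] [ 568. -161.  123.]
top air_board 0.71 [268.8, 176.2] [577. -55. 114.] [598. -55.  16.]
side lever_grip 0.77 [259.4, 154.9] [585.  88. 114.] [582.  85. 121.]
side lever_axis 0.48 [260.7, 154.7] [589.  88. 114.] [586.  87. 119.]
side tee_grip 0.66 [284.3, 208.8] [ 570. -176.  114.] [ 567. -179.  121.]
side tee_axis 0.7 [282.4, 206.5] [ 568. -165.  114.] [ 564. -171.  123.]
side supply_handle 0.6 [258.8, 151.3] [589. 108. 114.] [637. 253.  -4.]
side vent_handle 0.73 [284.6, 205.2] [ 576. -162.  114.] [ 571. -169.  123.]
side air_board 0.96 [290.5, 226.0] [ 561. -243.  114.] [ 600. -163.   11.]
```

View pics/top0.png

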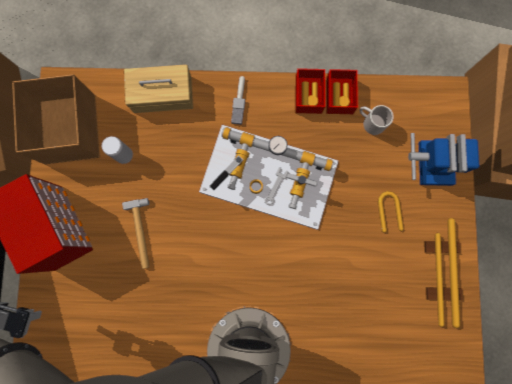

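View pics/side0.png

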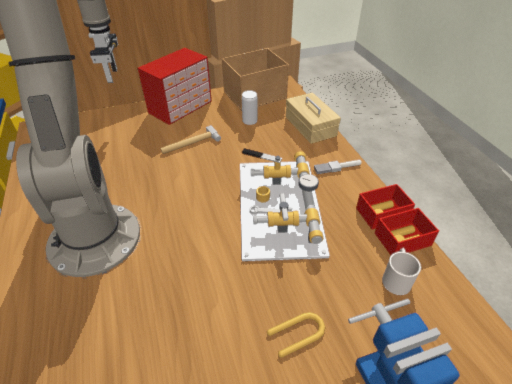

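The top view shows the supply lever (black grip ~(220,178), axis ~(240,160)) on the left valve and the T-handle (~(300,180)) on the right. The board is yawed about -16°. I'll fit both handles from the depth at their height.

```bash
python3 - <<'E'
from h import *
for n in("top","side"):
    W=np.load(n+"W.npy");img=cv2.imread(f"pics/{n}0.png")
    for nm,c in(("lever",(592,90)),("tee",(570,-162))):
        m=(abs(W[...,2]-117)<11)&(np.hypot(W[...,0]-c[0],W[...,1]-c[1])<(110 if nm=="lever" else 75))
        P=W[m];print(n,nm,len(P));
        if len(P):
            for q,b,(v,u) in zip(P.round().astype(int),img[m],np.argwhere(m)): print((u,v),*q,b.sum()//3,end="; ")
            (cx,cy),sz,a=cv2.minAreaRect(P[:,:2].astype(np.float32));print("\nrect",cx,cy,sz,a,"mean",P.mean(0))
    for z in(0,):
        m=(abs(W[...,2]-12)<5)&(W[...,0]>400)&(W[...,0]<760)&(abs(W[...,1]+45)<300)
        print("board",cv2.minAreaRect(W[m][:,:2].astype(np.float32)))
a=cv2.imread("pics/top0.png")[120:235,195:345];b=cv2.imread("pics/side0.png")[140:265,230:335]
a=cv2.resize(a,None,fx=5,fy=5,interpolation=3)
cv2.imwrite("pics/c0.png",a)
E
```

```text
top lever 290
(np.int64(237), np.int64(156)) 642 51 119 139; (np.int64(238), np.int64(156)) 643 48 116 140; (np.int64(239), np.int64(156)) 643 45 117 141; (np.int64(236), np.int64(157)) 637 54 128 128; (np.int64(239), np.int64(157)) 637 44 127 105; (np.int64(240), np.int64(157)) 640 42 116 128; (np.int64(235), np.int64(158)) 634 58 123 136; (np.int64(236), np.int64(158)) 635 54 121 112; (np.int64(238), np.int64(158)) 634 48 126 82; (np.int64(239), np.int64(158)) 634 44 127 84; (np.int64(240), np.int64(158)) 635 41 120 100; (np.int64(241), np.int64(158)) 636 38 117 134; (np.int64(234), np.int64(159)) 632 61 117 161; (np.int64(235), np.int64(159)) 631 58 123 129; (np.int64(236), np.int64(159)) 631 54 122 98; (np.int64(237), np.int64(159)) 630 51 126 81; (np.int64(238), np.int64(159)) 631 48 125 80; (np.int64(239), np.int64(159)) 631 44 125 80; (np.int64(240), np.int64(159)) 630 41 127 84; (np.int64(241), np.int64(159)) 633 38 118 109; (np.int64(242), np.int64(159)) 634 35 113 129; (np.int64(233), np.int64(160)) 629 64 118 190; (np.int64(234), np.int64(160)) 630 61 115 166; (np.int64(23
[... 28227 characters left out ...]
29; (np.int64(284), np.int64(219)) 554 -213 115 137; (np.int64(285), np.int64(219)) 557 -213 113 138; (np.int64(286), np.int64(219)) 558 -218 118 133; (np.int64(287), np.int64(219)) 561 -217 116 136; (np.int64(283), np.int64(220)) 551 -211 109 129; (np.int64(284), np.int64(220)) 553 -214 112 130; (np.int64(285), np.int64(220)) 557 -214 110 132; (np.int64(286), np.int64(220)) 560 -214 109 131; (np.int64(287), np.int64(220)) 562 -215 109 133; 
rect 570.849853515625 -166.0032501220703 (104.3602066040039, 26.865800857543945) 64.63719940185547 mean [ 568.49191601 -171.4339814   119.91209814]
board ((602.231689453125, -60.648712158203125), (443.8670349121094, 260.0583190917969), 73.52433776855469)
```

View pics/c0.png

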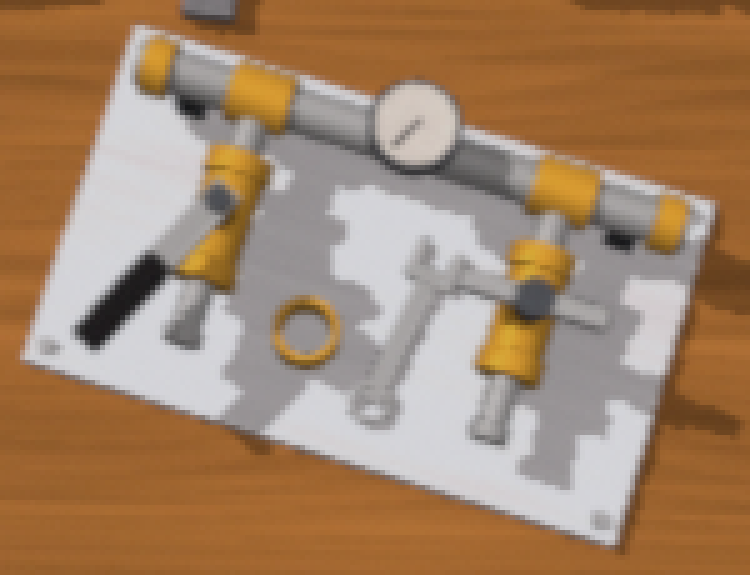

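```bash
python3 - <<'E'
from h import *
A=np.array([148,658.]);B=np.array([536,80.]);d=(B-A)/np.linalg.norm(B-A)
W=np.load("topW.npy").reshape(-1,3);W2=np.load("sideW.npy").reshape(-1,3)
for n,w in(("t",W),("s",W2)):
    s=(w[:,:2]-A)@d; o=(w[:,:2]-A)@np.array([d[1],-d[0]])*-1  # +: left/far
    for lo in range(0,700,100):
        m=(s>lo)&(s<lo+100)&(abs(o)<250)&(w[:,2]>100)
        if m.any(): print(n,lo,"o",o[m].min().round(),o[m].max().round(),"n",m.sum(),"z",np.nanmax(w[m,2]).round(), "near", np.sort(abs(o[m]))[:3].round())
E
```

```text
t 0 o -83.0 250.0 n 2032 z 376.0 near [0. 0. 0.]
t 100 o -115.0 250.0 n 2656 z 669.0 near [89. 89. 89.]
t 200 o -246.0 250.0 n 2294 z 777.0 near [118. 118. 119.]
t 300 o -250.0 -244.0 n 13 z 745.0 near [244. 245. 246.]
t 600 o 19.0 51.0 n 112 z 131.0 near [19. 20. 22.]
s 0 o -84.0 250.0 n 1865 z 512.0 near [0. 0. 0.]
s 100 o 85.0 250.0 n 1198 z 224.0 near [85. 87. 87.]
s 200 o 96.0 250.0 n 412 z 222.0 near [ 96. 107. 109.]
s 600 o 18.0 54.0 n 78 z 123.0 near [18. 19. 19.]
```

{"fn": "arm_command", "kwargs": {"commands": [-0.03, -0.02, -0.03, 0, 0, -0.07, -0.02, -0.075, 0, 0, -0.11, -0.02, -0.115, 0, 0, -0.15, -0.02, -0.16, 0, 0, -0.19, -0.02, -0.2, 0, 0, -0.23, -0.02, -0.245, 0, 0, -0.27, -0.02, -0.285, 0, 0, -0.3, -0.02, -0.32, 0, 0]}}

```text
time: 1.8
tcp_pos: [395.6, 293.3, 233.9]
tcp_rot: [0.553, -0.552, -0.442, 0.441]
force: [0.5, 0.5, 0.6]
width: 17.3
```

{"fn": "arm_command", "kwargs": {"commands": [-0.04, 0, -0.042, 0, 0, -0.085, 0, -0.088, 0, 0, -0.13, 0, -0.135, 0, 0, -0.165, 0, -0.17, 0, 0, -0.177, 0, -0.184, 0, 0, -0.177, 0, -0.184, 0, 0, -0.177, 0.02, -0.184, 0, 0, -0.177, 0.02, -0.184, 0, 0]}}

```text
time: 2.8
tcp_pos: [534.0, 83.1, 212.6]
tcp_rot: [0.552, -0.552, -0.441, 0.443]
force: [-0.3, -0.3, -0.7]
width: 0.2
```

```bash
python3 - <<'E'
from h import *
s=monitor.state();print(s["time"],s["tcp_pos"],s["width"],s["joint_pos"],s["qd"]);print(rot().round(3))
a=eyes.snapshot("top");b=eyes.snapshot("side")
i=np.hstack([cv2.resize(a["img"][120:230,200:330],None,fx=3,fy=3),cv2.resize(b["img"][110:220,210:340],None,fx=3,fy=3)])
cv2.imwrite("pics/c1.png",i)
E
```

```text
2.8 [534.01695425  83.13633346 212.63059712] 0.23180083950060557 [-0.69229227  0.22110217  0.48946352  1.92989114 -0.12117521  1.02124201
  1.20100575] [-0.00069953 -0.01701435  0.00935187 -0.02709874  0.00801875  0.02374065
 -0.0049314 ]
[[ 0.219 -0.002 -0.976]
 [ 0.976 -0.     0.219]
 [-0.001 -1.     0.002]]
```

View pics/c1.png

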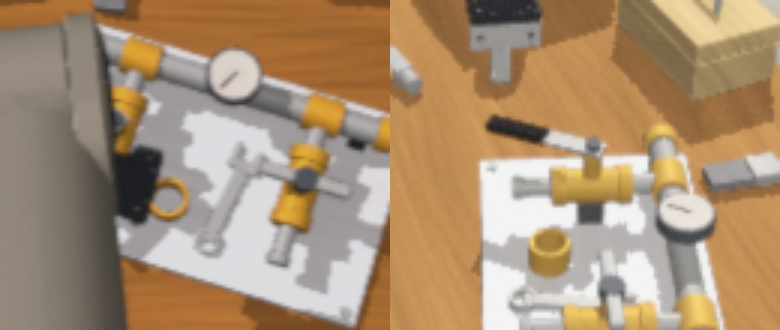

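The top view is mostly hidden by the arm. The side view shows the closed fingers above the near side of the lever, on the pipe side. I'll descend there and compute the arc.

{"fn": "arm_command", "kwargs": {"commands": [-0.005, 0.04, 0.003, 0, 0, -0.005, 0.08, 0.003, 0, 0, -0.005, 0.107, 0.003, 0, 0, -0.005, 0.107, 0.003, 0, 0]}}

```text
time: 3.4
tcp_pos: [530.4, 78.2, 105.8]
tcp_rot: [0.552, -0.552, -0.441, 0.443]
force: [-0.6, -0.9, 0.6]
width: 0.3
```

```bash
python3 - <<'E'
from h import *
s=monitor.state();p=s["tcp_pos"];print(s["time"],p,s["force"])
R=rot();L=np.array([632,46.])
for th in(135,125,115,105,95,90,85,80,77,73.5,70):
    a=np.radians(th);u=np.array([np.cos(a),np.sin(a)]);t=np.array([u[1],-u[0]])
    ph=a-np.pi/2-np.radians(77.3);h=12.5*abs(np.cos(ph))+8*abs(np.sin(ph))
    c=L+95*u-(11+h)*t
    print(th,c.round(),(R.T@np.array([*(c-p[:2]),0])).round(1))
E
```

```text
3.4 [530.35797712  78.19457688 105.79183423] [-0.58323975 -0.89304777  0.56996785]
135 [547.  95.] [ 19.9  -0.1 -12.1]
125 [557. 109.] [ 35.9  -0.1 -18.7]
115 [569. 122.] [ 50.8  -0.1 -28.4]
105 [584. 132.] [ 63.9  -0.2 -40.9]
95 [601. 139.] [ 74.6  -0.2 -56. ]
90 [610. 141.] [ 78.9  -0.2 -64.3]
85 [620. 142.] [ 82.3  -0.3 -73.1]
80 [629. 143.] [ 84.9  -0.3 -82.2]
77 [635. 143.] [ 86.   -0.3 -87.7]
73.5 [640. 143.] [ 87.   -0.3 -92.8]
70 [645. 142.] [ 87.7  -0.3 -98. ]
```

{"fn": "arm_command", "kwargs": {"commands": [0.01, 0, -0.006, 0, 0, 0.02, 0, -0.012, 0, 0, 0.028, 0, -0.015, 0, 0, 0.036, 0, -0.019, 0, 0, 0.044, 0, -0.023, 0, 0, 0.051, 0, -0.028, 0, 0, 0.058, 0, -0.034, 0, 0, 0.064, 0, -0.041, 0, 0]}}

```text
time: 4.4
tcp_pos: [585.6, 131.6, 107.0]
tcp_rot: [-0.552, 0.552, 0.441, -0.442]
force: [-2.7, -4.9, -0.4]
width: 0.6
```

{"fn": "arm_command", "kwargs": {"commands": [0.006, 0, -0.007, 0, 0, 0.011, 0, -0.015, 0, 0, 0.015, 0, -0.023, 0, 0, 0.0175, 0, -0.03, 0, 0, 0.0195, 0, -0.037, 0, 0, 0.021, 0, -0.042, 0, 0, 0.022, 0, -0.047, 0, 0, 0.022, 0, -0.047, 0, 0]}}

```text
time: 5.4
tcp_pos: [636.3, 143.1, 106.9]
tcp_rot: [0.552, -0.552, -0.442, 0.442]
force: [-1.3, -0.0, -0.2]
width: 0.5
```

{"fn": "arm_command", "kwargs": {"commands": [0, 0, -0.003, 0, 0, 0, 0, -0.006, 0, 0, 0, 0, -0.008, 0, 0, 0, 0, -0.008, 0, 0]}}

```text
time: 5.9
tcp_pos: [638.2, 142.8, 106.5]
tcp_rot: [0.555, -0.549, -0.439, 0.445]
force: [-41.7, 3.7, 28.8]
width: 0.8
```

The force jumped to 42 N and motion stopped about where the closed stop should be. I'll back off, rise and look.

{"fn": "arm_command", "kwargs": {"commands": [0, 0, 0.015, 0, 0, 0, 0, 0.025, 0, 0, 0, -0.03, 0.025, 0, 0, 0, -0.085, 0.025, 0, 0, -0.06, -0.12, 0.025, 0, 0, -0.12, -0.12, 0.025, 0, 0, -0.17, -0.12, 0.025, 0, 0, -0.2, -0.12, 0.025, 0, 0]}}

```text
time: 6.9
tcp_pos: [575.0, -51.7, 227.4]
tcp_rot: [-0.552, 0.553, 0.441, -0.44]
force: [-0.1, 0.5, 0.4]
width: 0.2
```

```bash
cat > look.py <<'E'
import sys
from h import *
s=monitor.state();print(s["time"],s["tcp_pos"],s["width"],s["force"],s["joint_pos"]);print(rot().round(3))
a=eyes.snapshot("top");b=eyes.snapshot("side")
for p in(a,b):
    W=cloud(p)
    for nm,c in(("lever",(632,46)),("tee",(570,-164))):
        q=W-np.array([*c,117]);rr=np.hypot(q[...,0],q[...,1])
        m=(abs(q[...,2])<11)&(rr<(135 if nm=="lever" else 56))&(rr>(25 if nm=="lever" else 20))
        if nm=="tee": g=q[m]; w=np.linalg.svd(g[:,:2]-g[:,:2].mean(0),full_matrices=False)[2][0] if len(g)>5 else (0,0); ang=np.degrees(np.arctan2(w[1],w[0]))%180
        else: g=q[m];ang=np.degrees(np.median(np.arctan2(g[:,1],g[:,0]))) if len(g) else None
        print(nm,len(g),ang,"closed=73.5 open=163.5")
i=np.hstack([cv2.resize(a["img"][120:230,200:330],None,fx=3,fy=3),cv2.resize(b["img"][130:260,220:350],None,fx=330/130,fy=330/130)])
cv2.imwrite(sys.argv[1],i)
E
python3 look.py pics/c2.png
```

```text
6.9 [574.99242661 -51.65513513 227.35308168] 0.1578665897960437 [-0.14147484  0.48475955  0.37574876] [-0.47261712  0.27769665  0.54973098  1.84040927 -0.16441946  1.06655687
  1.48588875]
[[ 0.223  0.002 -0.975]
 [ 0.975 -0.     0.223]
 [ 0.    -1.    -0.002]]
lever 221 76.10523321301048 closed=73.5 open=163.5
tee 50 80.64435012035803 closed=73.5 open=163.5
lever 75 -65.39593258688778 closed=73.5 open=163.5
tee 101 74.00227629101342 closed=73.5 open=163.5
```

View pics/c2.png

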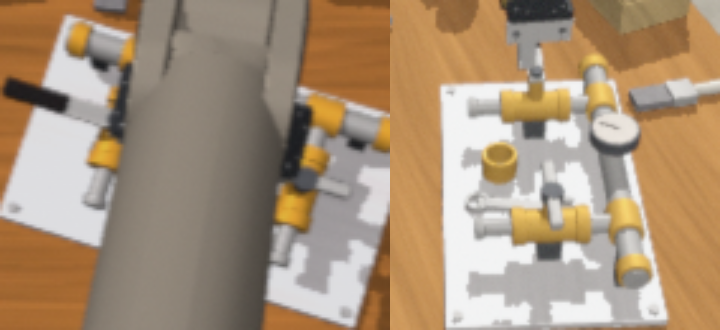

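```bash
cat > lev.py <<'E'
from h import *
W=cloud(eyes.snapshot("top"))
m=(abs(W[...,2]-120)<8)&(W[...,1]>75)&(W[...,1]<200)&(W[...,0]>560)&(W[...,0]<720)
P=W[m][:,:2].astype(np.float32);print(len(P),cv2.minAreaRect(P));l=cv2.fitLine(P,cv2.DIST_HUBER,0,.01,.01).ravel();print(l,np.degrees(np.arctan2(l[1],l[0])))
m=(abs(W[...,2]-12)<5)&(W[...,0]>400)&(W[...,0]<760)&(abs(W[...,1]+45)<300)
print("board",cv2.minAreaRect(W[m][:,:2].astype(np.float32)))
E
python3 lev.py
```

```text
206 ((652.6180419921875, 124.42345428466797), (103.5260238647461, 23.22842025756836), 72.83834838867188)
[2.8151727e-01 9.5955616e-01 6.5202679e+02 1.2515576e+02] 73.649216
board ((584.2049560546875, -45.280029296875), (352.8692626953125, 596.4694213867188), 0.6663780212402344)
```

The lever line is at 73.65° against the board's 73.5°, so the supply is shut. Next is the T-handle: I'll approach the far side of its left wing.

{"fn": "arm_command", "kwargs": {"commands": [-0.036, 0, -0.026, 0, 0, -0.071, 0, -0.051, 0, 0, -0.071, 0, -0.051, 0, 0, -0.071, 0.04, -0.051, 0, 0, -0.071, 0.08, -0.051, 0, 0, -0.071, 0.105, -0.051, 0, 0, -0.071, 0.121, -0.051, 0, 0, -0.071, 0.121, -0.051, 0, 0]}}

```text
time: 8.05
tcp_pos: [609.3, -128.3, 104.9]
tcp_rot: [0.552, -0.552, -0.442, 0.442]
force: [0.5, -0.0, -0.4]
width: 0.3
```

```bash
python3 - <<'E'
from h import *
s=monitor.state();p=s["tcp_pos"];print(s["time"],p,s["force"])
R=rot();L=np.array([569,-163.])
for th in(73.5,80,90,100,110,120,130,140,150,155,160,163.5,167):
    a=np.radians(th);u=np.array([np.cos(a),np.sin(a)]);t=np.array([-u[1],u[0]])
    ph=a+np.pi/2-np.radians(77.3);h=12.5*abs(np.cos(ph))+8*abs(np.sin(ph))
    c=L+40*u-(8+h)*t
    print(th,c.round(),(R.T@np.array([*(c-p[:2]),0])).round(1))
E
```

```text
8.05 [ 609.32182675 -128.25400887  104.85788342] [ 0.45202889 -0.04159541 -0.38108852]
73.5 [ 596. -129.] [-4.   0.  12.3]
80 [ 592. -126.] [-2.  0. 17.]
90 [ 588. -123.] [ 0.4  0.  22.4]
100 [ 582. -120.] [ 2.   0.  28.5]
110 [ 576. -118.] [ 2.5  0.  35.2]
120 [ 568. -117.] [ 1.8  0.1 42.4]
130 [ 561. -118.] [-0.3  0.1 49.7]
140 [ 553. -120.] [-4.1  0.1 56.8]
150 [ 546. -124.] [-9.5  0.1 63.3]
155 [ 542. -126.] [-12.8   0.1  66.1]
160 [ 539. -129.] [-16.4   0.1  68.7]
163.5 [ 537. -132.] [-19.1   0.1  70.2]
167 [ 535. -134.] [-21.9   0.1  71.6]
```

{"fn": "arm_command", "kwargs": {"commands": [-0.003, 0, 0.008, 0, 0, -0.002, 0, 0.016, 0, 0, 0, 0, 0.023, 0, 0, 0.001, 0, 0.029, 0, 0, 0.002, 0, 0.035, 0, 0, 0.002, 0, 0.042, 0, 0, 0, 0, 0.049, 0, 0, -0.002, 0, 0.053, 0, 0]}}

```text
time: 9.05
tcp_pos: [558.8, -119.4, 107.0]
tcp_rot: [-0.551, 0.553, 0.443, -0.44]
force: [8.3, 1.0, 0.5]
width: 0.4
```

{"fn": "arm_command", "kwargs": {"commands": [-0.002, 0, 0.004, 0, 0, -0.004, 0, 0.007, 0, 0, -0.0075, 0, 0.0105, 0, 0, -0.011, 0, 0.013, 0, 0, -0.0145, 0, 0.0155, 0, 0, -0.0145, 0, 0.0155, 0, 0]}}

```text
time: 9.8
tcp_pos: [539.5, -130.0, 106.5]
tcp_rot: [-0.552, 0.553, 0.442, -0.441]
force: [1.7, 1.3, 1.2]
width: 0.7
```

Now I'll press sideways (-x of the tool) in small steps to the stop.

{"fn": "arm_command", "kwargs": {"commands": [-0.003, 0, 0.001, 0, 0, -0.006, 0, 0.001, 0, 0, -0.006, 0, 0.001, 0, 0]}}

```text
time: 10.18
tcp_pos: [537.5, -133.6, 106.2]
tcp_rot: [0.552, -0.551, -0.443, 0.441]
force: [2.5, 14.6, 6.9]
width: 0.7
```

{"fn": "arm_command", "kwargs": {"commands": [-0.002, 0, 0, 0, 0, -0.004, 0, 0, 0, 0, -0.004, 0, 0, 0, 0]}}

```text
time: 10.55
tcp_pos: [537.3, -134.1, 106.2]
tcp_rot: [0.553, -0.55, -0.444, 0.441]
force: [4.6, 31.1, 9.5]
width: 0.6
```

At the stop: 31 N with no motion. I'll back off, rise and move clear to check.

{"fn": "arm_command", "kwargs": {"commands": [0.015, 0, 0, 0, 0, 0.028, 0, 0, 0, 0, 0.028, -0.05, 0, 0, 0, 0.028, -0.11, 0, 0, 0, 0.08, -0.13, 0.03, 0, 0, 0.13, -0.13, 0.06, 0, 0, 0.18, -0.13, 0.09, 0, 0, 0.22, -0.13, 0.12, 0, 0]}}

```text
time: 11.55
tcp_pos: [466.1, 103.1, 235.6]
tcp_rot: [-0.552, 0.552, 0.442, -0.442]
force: [0.9, 0.1, -0.1]
width: 0.6
```

{"fn": "arm_command", "kwargs": {"commands": [0.05, 0, 0.02, 0, 0, 0.1, 0, 0.04, 0, 0, 0.15, 0, 0.06, 0, 0, 0.2, 0, 0.07, 0, 0, 0.23, 0, 0.07, 0, 0, 0.23, 0, 0.07, 0, 0, 0.23, 0, 0.07, 0, 0]}}

```text
time: 12.42
tcp_pos: [449.5, 339.8, 235.2]
tcp_rot: [-0.552, 0.553, 0.441, -0.442]
force: [-0.4, -0.3, 0.1]
width: 0.4
```

```bash
python3 look.py pics/c3.png; python3 lev.py
```

```text
12.425 [449.47377893 339.8213186  235.24660018] 0.42577654204107024 [-0.36267185 -0.32920008  0.11639634] [-1.0067558   0.2272256   0.28911032  1.8475262  -0.07237395  1.07787877
  0.65771788]
[[ 0.221 -0.    -0.975]
 [ 0.975 -0.001  0.221]
 [-0.001 -1.     0.   ]]
lever 341 71.00190735552972 closed=73.5 open=163.5
tee 92 163.6421960927186 closed=73.5 open=163.5
lever 181 68.09153574079015 closed=73.5 open=163.5
tee 132 163.9930606328081 closed=73.5 open=163.5
201 ((653.0452270507812, 124.07838439941406), (103.4624252319336, 23.411659240722656), 73.1471176147461)
[2.79305965e-01 9.60202157e-01 6.51891113e+02 1.25525345e+02] 73.78121
board ((580.9254150390625, -43.44354248046875), (358.15386962890625, 595.59130859375), 0.0626181960105896)
```

View pics/c3.png

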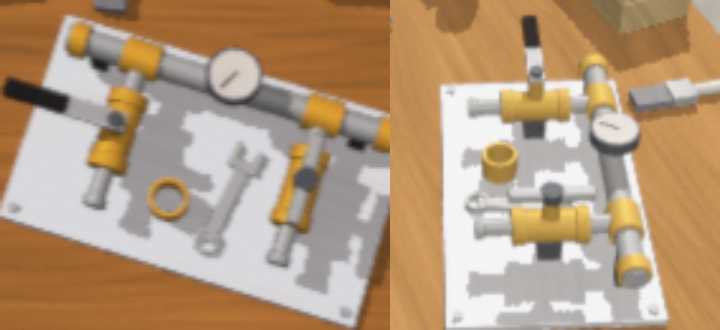

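The picture shows the lever parallel to the header, so it is closed. The T-bar lies along its pipe, so it is open. The ferrule and wrench haven't moved.

```bash
python3 -c "
from h import *
print(r.job_done(), monitor.state()['time'])"
```

```text
the job is handed in; nothing more can be done
the job is handed in; nothing more can be done
```

The supply valve is shut and the vent valve is open, done in that order, and I handed the job in at about 12.5 s. I pushed each handle with the closed fingers until it stopped, then backed the arm off clear of everything.

| Handle | Push force at the stop | Measured angle | Expected angle |
|---|---|---|---|
| Supply lever (closed) | about 42 N sideways (51 N total) | 73.6–73.8° | 73.5° |
| Vent T-handle (open) | about 31 N | 163.6–164.0° | 163.5° |

- **Supply first:** I measured the lever as closed before I touched the vent, and it was still closed afterwards.
- **Disagreeing check:** A cruder estimate of the lever angle, taken from an assumed axis position, gave 76° after closing and 68–71° at the end. A fit to the lever alone and the pictures both showed it closed, so I trusted those.
- **Peak force:** The 42 N was the fingers pressing on the lever, not the arm or gripper body, and the wrist stayed below its 120 N limit.
- **Other items:** The ferrule and wrench look unmoved in the last picture. The hammer, can and slide bow were outside that crop, so I didn't check them, but the arm passed well above them.

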